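# Start a primer-curing session at the miniatures desk

### The job

Start curing the primed goblins: with the fingertips, press the green button on the extractor fan, then the yellow button on the lamp, and last the red button on the round timer. Press each only lightly, just until it has sunk well in and stays down, without lifting the devices or pushing them about. Leave the goblins and everything else on the desk undisturbed and finish clear of it all.

Things in the scene. Friction and masses are not known exactly. Their poses are not given: they have to be found in the camera images.
- fan: Extractor fan: a grey foot 150 (x) x 130 (y) x 25 mm high, with a square upright fan 110 mm wide and 30 mm thick on its rear half (front face 43 mm behind the foot's centre, top 130 mm above the desk). Its green button stands on the front of the foot. Loose on the desk, about 0.8 kg; origin at the centre of its underside, x axis away from the side that faces the robot, z up.
- lamp: Curing lamp: a black foot 150 (x) x 130 (y) x 25 mm high, with a 12 mm steel neck rising 55 mm behind the foot's centre and bending away from the robot to a round head 68 mm across, 120 mm behind the centre, top about 215 mm above the desk. Its yellow button stands on the front of the foot. Loose on the desk, about 0.9 kg; origin at the centre of its underside, x axis away from the side that faces the robot, z up.
- timer: Kitchen-style timer: a white drum 110 mm across and 45 mm high with black marks round the top; its red button stands in the middle of the top. Loose on the desk, about 0.5 kg; origin at the centre of its underside, x axis away from the side that faces the robot, z up.
- fan_button_top (a point): Centre of the flat top of the fan's green round button, 45 mm in front of the foot's centre; a cap 32 mm across that stands 18 mm proud of the housing, its top 43 mm above the desk when up. It sinks with the cap.
- fan_button (a joint): How far the green button is pressed in, m: 0 up, 0.007 fully in. It moves straight down against friction of about 2.5 N (more when pushed fast) and stays where it is left; it counts as pressed from 0.005. Pushed farther, the whole button gives up to 8 mm more on a soft rubber mount, at 3 N rising to 7 N, and rises again by as much when let go; below that is a hard stop.
- lamp_button_top (a point): Centre of the flat top of the lamp's yellow round button, 45 mm in front of the foot's centre; a cap 32 mm across that stands 18 mm proud of the housing, its top 43 mm above the desk when up. It sinks with the cap.
- lamp_button (a joint): How far the yellow button is pressed in, m: 0 up, 0.007 fully in. It moves straight down against friction of about 2.5 N (more when pushed fast) and stays where it is left; it counts as pressed from 0.005. Pushed farther, the whole button gives up to 8 mm more on a soft rubber mount, at 3 N rising to 7 N, and rises again by as much when let go; below that is a hard stop.
- timer_button_top (a point): Centre of the flat top of the timer's red round button, on the drum's axis; a cap 32 mm across that stands 18 mm proud of the housing, its top 63 mm above the desk when up. It sinks with the cap.
- timer_button (a joint): How far the red button is pressed in, m: 0 up, 0.007 fully in. It moves straight down against friction of about 2.5 N (more when pushed fast) and stays where it is left; it counts as pressed from 0.005. Pushed farther, the whole button gives up to 8 mm more on a soft rubber mount, at 3 N rising to 7 N, and rises again by as much when let go; below that is a hard stop.
- goblin1: Grey primed plastic goblin on a steel bottle cap 34 mm across, about 50 to 60 mm tall, 35 g, loose and easily toppled; stands between the devices. Origin at the centre of the cap's underside. Leave alone.
- goblin2: Grey primed plastic goblin on a steel bottle cap 34 mm across, about 50 to 60 mm tall, 35 g, loose and easily toppled; stands between the devices. Origin at the centre of the cap's underside. Leave alone.
- goblin3: Grey primed plastic goblin on a steel bottle cap 34 mm across, about 50 to 60 mm tall, 35 g, loose and easily toppled; stands at the back of the desk. Origin at the centre of the cap's underside. Leave alone.
- goblin4: Grey primed plastic goblin on a steel bottle cap 34 mm across, about 50 to 60 mm tall, 35 g, loose and easily toppled; stands at the back of the desk. Origin at the centre of the cap's underside. Leave alone.
- palette: White ceramic tile palette 100 x 150 x 8 mm with dabs of dry paint, lying loose at the back. Origin at the centre of its underside. Leave alone.
- parts_box: Closed blue plastic parts box 124 x 184 x 57 mm with a steel spring clip, loose at the back. Origin at the centre of its underside. Leave alone.
- pin_vice: Brass pin vice 103 mm long, 14 mm thick, lying loose along its x axis near the robot. Origin at the middle of its underside. Leave alone.
Mind the look-alikes: they are no part of the job. What is meant by the fan is not blue, and is the smaller of those in its own colour.

How it is judged:
By the outcome, as a careful person would: the job done as asked, in the order asked, and still so for the second after the job is handed in, with the robot touching nothing.
It also fails if it takes over 58 s, if anything falls off the work surface, if the arm or the gripper's body presses on something with over 40 N, if the wrist force passes 120 N, or if a joint passes its speed limit or range.

### The arm

A 6-joint arm with a two-finger parallel gripper is mounted at the origin on the work surface. World frame = base frame: x ahead of the robot, y to its left, z up, the work surface at z = 0. Lengths are in m, angles in rad, forces in N, time in s.
With the tool pointing down it reaches from about 0.35 to 0.775 m from the base axis. Payload 7.3 kg.
Tool frame: the origin (TCP) lies at the very end of the fingers, on their centre line; the grasp point (between the pads) lies 19 mm behind it; z points along the fingers, y is the direction in which the jaws open and shut (so a half turn about z gives the same grasp; the last joint's range is limited). The gripper opens to 92 mm and grips with 3 to 60 N. Pads are 19 mm wide; open, the fingers measure 130 mm over their backs; the gripper's body (75 mm by 190 mm) begins 47 mm behind the grasp point.
Start: joints at [-0.146, 0.342, 1.524, -0, 1.275, -0.146], TCP at [0.525, 0, 0.205] pointing down, gripper open.
Joint ranges: [-2.53, 2.53], [-0.77, 2.02], [0.04, 2.7], [-1, 4.14], [0.28, 2.66], [-3.11, 3.11]. Speed limits (rad/s): [2.57, 2.57, 3.14, 3.14, 3.14, 3.14].

### API

Orientations are given as [roll, pitch, yaw] about the fixed x, y, z axes, in that order (R = Rz(yaw) Ry(pitch) Rx(roll)).
In Python, from cell import observe, read_camera, camera_info, hand_in gives the robot as it stands.
- The arm moves only by the tool jog_arm, never from a script. Its argument "rows" is one flat list of numbers, 5 for each row, row after row: the finger opening in mm, from 0 to 91.8, then the shift along the tool's x, y, z in mm, then the turn about the tool's z in degrees. In form: [gripper, tx, ty, tz, roll, gripper, tx, ty, tz, roll, ...]. A call has 1 to 20 rows; each row shifts and turns the commanded pose from where the row before left it, along the tool's axes as they then stand; what a row does not reach is not made up. A row lasts 1/10 s, in which the tool goes at most 50 mm and 8.59 degrees, less where a joint would pass 70% of its speed; a pose out of reach is approached as far as the arm can. A call with a gripper value outside its range is refused whole. The fingers move at their own pace and stop on an object; "grip_force" is the grip in N (left out, the last holds). Time passes only in rows, so rows that do not move let the fingers close. It gives the time, the measured TCP pose, the force and the opening at its end, in the units of the state.
- observe(): the state, without advancing time (a new reading comes with each control period).
- read_camera(name): name is "scene" or "side" or "wrist"; returns (picture, depth): 400x640x3 uint8, red, green, blue; 400x640 float32, m along the optical axis (not along the pixel's ray), 0 where there is no reading.
- camera_info(name): a dict with "fx", "fy", "cx", "cy" (pixels), "distortion" ([k1, k2, p1, p2, k3] as OpenCV has them; the pictures are not rectified), "extrinsics" (4x4, takes a point from camera to world coordinates); the wrist camera has in their place "tool_from_camera" (4x4, takes a point from camera to tool coordinates, whose origin is the TCP and whose axes are the flange's). Camera axes: x right, y up, looking along -z (the intrinsics and any distortion apply to the point x, -y, -z); pixel columns grow to the right and rows downward; lengths in m; the calibration is good to about 2 mm. A picture is of the moment at which its call begins: read the wrist's pose just before it. camera_info takes no time and is no camera call.
- hand_in(): hands the job in, once; it reports no verdict.
The state is a dict: "time": time; "qpos": joint angles; "qvel": joint speeds; "joint_efforts": joint torques, N m; "tool_pos": TCP position; "tool_rot": TCP orientation; "contact_force": force on the tool from outside, world axes, zero at the start; "torque": the same for the moment, N m; "opening": finger opening in m.
Only numpy, scipy, OpenCV 4.12 (cv2) and the standard library are available. Lean on these libraries where they do the work, as an engineer would, in place of code of your own. Each camera call takes 0.05 s, during which the arm holds its last target. There are 200 camera calls.

## Working session

There is one attempt and no reset: what is moved stays moved. The work goes in short steps, Python scripts to look and compute and a tool call to move; the robot and the scene stay as the last step left them, time stands still between calls to the robot, and variables do not carry over. Pictures are saved under pics/ and viewed, about 8 in all and at most 12, crops included, and the job is handed in when it is done.

Besides the shell and the picture viewer there is one more tool, called after "Emit:" as a command line: name --argument value ..., lists and objects as JSON in quotes. jog_arm: Moves the arm, as the interface text tells. Its arguments: {"type":"object","properties":{"rows":{"type":"array","items":{"type":"number"}},"grip_force":{"type":"number"}},"required":["rows"]}

```bash
mkdir -p pics; ls; cat > h.py <<'E'
import numpy as np,cv2
from cell import *
def world(name,uv,z=None,depth=None,info=None):
    i=info or camera_info(name);K=np.array([[i['fx'],0,i['cx']],[0,i['fy'],i['cy']],[0,0,1.]])
    p=cv2.undistortPoints(np.array([[uv]],float),K,np.array(i['distortion'],float))[0,0]
    d=np.array([p[0],-p[1],-1.]);E=np.array(i['extrinsics']);o=E[:3,3];r=E[:3,:3]@d
    t=depth if z is None else (z-o[2])/r[2]
    return o+t*r
E
python3 - <<'E'
from h import *
print(observe())
for n in("scene","side"):
    p,d=read_camera(n);np.savez('pics/%s0.npz'%n,p=p,d=d);cv2.imwrite('pics/%s0.png'%n,p[:,:,::-1]);print(camera_info(n))
E
```

```text
pics
{'time': 0.0, 'qpos': array([-1.46037071e-01,  3.42733600e-01,  1.52502085e+00,  1.68932974e-05,
        1.27539413e+00, -1.46006264e-01]), 'qvel': array([-0.00162765, -0.00167132,  0.00170845,  0.00055249,  0.00068413,
       -0.00139029]), 'joint_efforts': array([ 7.61924657e-04, -4.31245601e+01, -2.44219762e+01,  7.17750052e-02,
        5.59406646e-02, -1.04314388e-04]), 'tool_pos': array([5.24558874e-01, 7.32360228e-05, 2.03938006e-01]), 'tool_rot': array([-3.14005563e+00, -2.42351336e-04,  1.57076040e+00]), 'contact_force': array([-0.92850713, -0.31628195,  0.2852313 ]), 'torque': array([ 0.02246495,  0.02133062, -0.03370861]), 'opening': 0.09212991343988296}
{'fx': 504.9869752637683, 'fy': 504.9869752637683, 'cx': 323.62040615258127, 'cy': 200.78093364149058, 'distortion': array([-0.10760937,  0.        ,  0.        ,  0.        ,  0.        ]), 'extrinsics': array([[-4.13759631e-01, -5.79429578e-01,  7.02185397e-01,
         1.48549316e+00],
       [ 9.10385965e-01, -2.63854303e-01,  3.18713511e-01,
         3.15208122e-01],
       [ 6.02603208e-04,  7.71130515e-01,  6.36676814e-01,
         9.32357215e-01],
       [ 0.00000000e+00,  0.00000000e+00,  0.00000000e+00,
         1.00000000e+00]])}
{'fx': 506.2135166056344, 'fy': 506.2135166056344, 'cx': 327.93387226203316, 'cy': 200.70472580051128, 'distortion': array([-0.02139285,  0.        ,  0.        ,  0.        ,  0.        ]), 'extrinsics': array([[ 0.9186878 ,  0.27096506, -0.28738592,  0.05983199],
       [-0.39446175,  0.66681902, -0.6322597 , -1.15089555],
       [ 0.02031411,  0.69421202,  0.71948385,  1.2485205 ],
       [ 0.        ,  0.        ,  0.        ,  1.        ]])}
```

View pics/scene0.png

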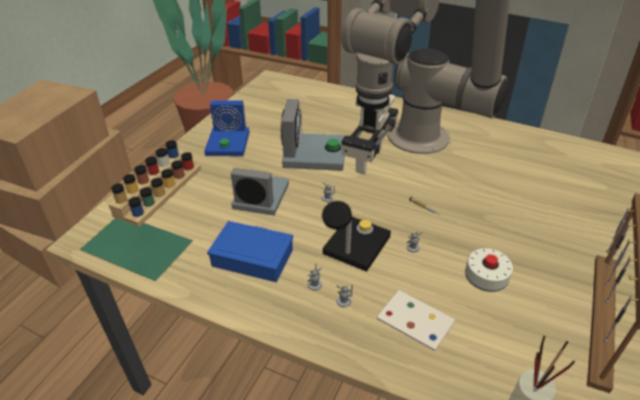

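View pics/side0.png

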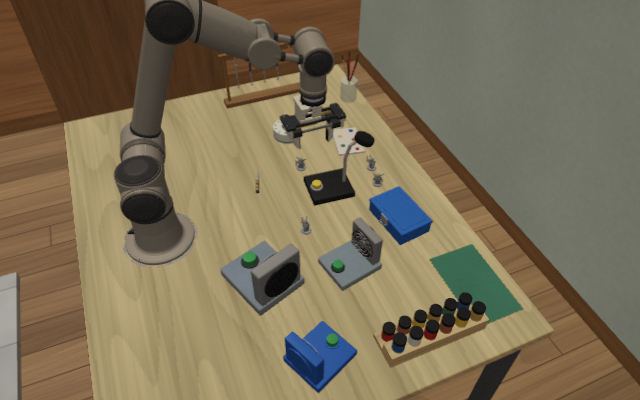

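```bash
python3 - <<'E'
from h import *
for n in("side","scene"):
    f=np.load(f'pics/{n}0.npz');p,d=f['p'],f['d'];hsv=cv2.cvtColor(p,cv2.COLOR_RGB2HSV);i=camera_info(n)
    for c,lo,hi,z in(("green",(50,120,60),(80,255,255),.04),("yellow",(22,150,120),(32,255,255),.04),("red",(0,180,110),(6,255,255),.06)):
        m=cv2.inRange(hsv,lo,hi);k,l,s,ce=cv2.connectedComponentsWithStats(m)
        for j in range(1,k):
            if 40<s[j,4]<700:
                u,v=ce[j];w=world(n,(u,v),depth=float(np.median(d[l==j])),info=i)
                pts=np.array([world(n,(x,y),depth=float(d[y,x]),info=i) for y,x in np.argwhere(l==j)])
                t=pts[pts[:,2]>np.percentile(pts[:,2],90)-.006]
                print(n,c,s[j],ce[j].round(1),'ray',world(n,(u,v),z=z,info=i).round(3),'dep',w.round(3),'top',t.mean(0).round(3),np.ptp(t,0).round(3))
S=cv2.imread('pics/side0.png')[150:390,190:430];cv2.imwrite('pics/crop.png',cv2.resize(S,None,fx=2.5,fy=2.5,interpolation=cv2.INTER_CUBIC))
E
```

```text
side green [243 252  13  14 146] [249.1 258.5] ray [ 0.23 -0.22  0.04] dep [ 0.229 -0.229  0.051] top [ 0.23  -0.226  0.055] [0.036 0.037 0.011]
side green [333 260  10  11  87] [337.5 265.2] ray [ 0.464 -0.343  0.04 ] dep [ 0.464 -0.343  0.04 ] top [ 0.465 -0.342  0.043] [0.029 0.032 0.008]
side green [327 334  11  13 115] [331.9 339.4] ray [ 0.352 -0.558  0.04 ] dep [ 0.352 -0.559  0.041] top [ 0.345 -0.573  0.072] [0.308 0.609 1.209]
side yellow [312 180   9   7  52] [316.2 182.8] ray [0.539 0.005 0.04 ] dep [0.539 0.004 0.041] top [0.539 0.004 0.042] [0.028 0.032 0.01 ]
scene green [220 139   9   7  49] [224.1 142.1] ray [ 0.363 -0.55   0.04 ] dep [ 0.361 -0.551  0.039] top [ 0.361 -0.552  0.04 ] [0.036 0.029 0.007]
scene green [328 140  11  10  92] [332.7 144.6] ray [ 0.231 -0.222  0.04 ] dep [ 0.244 -0.217  0.049] top [ 0.241 -0.219  0.054] [0.03  0.032 0.01 ]
scene yellow [360 221  11   9  79] [364.8 224.6] ray [0.546 0.008 0.04 ] dep [0.548 0.008 0.041] top [0.546 0.007 0.042] [0.03  0.029 0.008]
scene red [228   2  10  18  98] [232.  10.] ray [-0.695 -1.197  0.06 ] dep [-1.183 -1.536 -0.135] top [-1.184 -1.536 -0.1  ] [0.084 0.029 0.01 ]
scene red [251  24  16  13  82] [260.7  30.7] ray [-0.496 -0.909  0.06 ] dep [-1.136 -1.305 -0.222] top [-1.138 -1.307 -0.22 ] [0.186 0.104 0.009]
scene red [486 256  11  11  85] [491.3 260.5] ray [0.562 0.338 0.06 ] dep [0.562 0.338 0.061] top [0.587 0.336 0.086] [0.941 0.035 0.875]
```

View pics/crop.png

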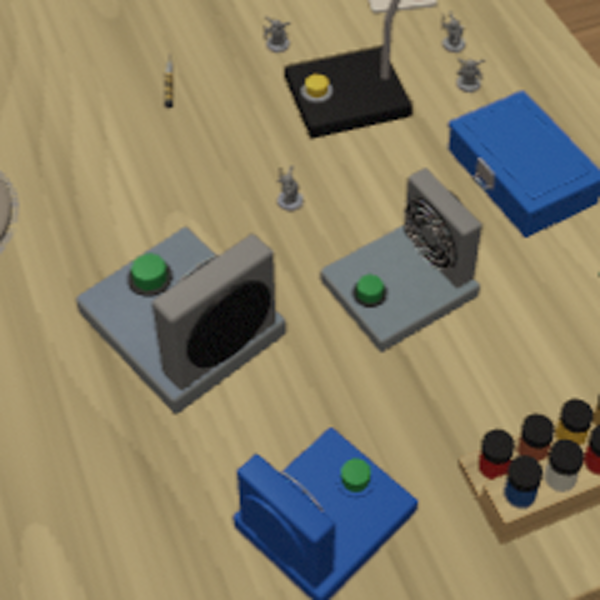

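Candidate fans in the side view are the large grey one at (249,258), with its button top at 55 mm and too large; the small grey one at (337,265), top at 43 mm as described; and the blue one at (332,339), ruled out by colour. The small grey one is the fan, and the crop confirms it. Its button faces the robot, and goblins stand at about (305,228) and (300,164). Next I need the yaw of the feet and the heights around them.

```bash
python3 - <<'E'
from h import *
def cloud(n):
    f=np.load(f'pics/{n}0.npz');d=f['d'];i=camera_info(n);K=np.array([[i['fx'],0,i['cx']],[0,i['fy'],i['cy']],[0,0,1.]])
    v,u=np.mgrid[:400,:640];q=cv2.undistortPoints(np.stack([u.ravel(),v.ravel()],1)[:,None].astype(float),K,np.array(i['distortion'],float))[:,0]
    D=d.ravel();E=np.array(i['extrinsics']);P=(np.stack([q[:,0],-q[:,1],-np.ones(len(q))],1)*D[:,None])@E[:3,:3].T+E[:3,3]
    return P[D>0]
C={n:cloud(n) for n in("side","scene")}
for nm,c in(("fan",(.5,-.34)),("lamp",(.585,0.))):
    for n in C:
        P=C[n];m=(np.hypot(P[:,0]-c[0],P[:,1]-c[1])<.12)&(P[:,2]>.014)&(P[:,2]<.031);Q=P[m]
        r=cv2.minAreaRect((Q[:,:2]*1000).astype(np.float32));print(nm,n,len(Q),r)
    P=C["side"];m=(np.hypot(P[:,0]-c[0],P[:,1]-c[1])<.18)&(P[:,2]>.08)
    Q=P[m];print(' tall',len(Q),cv2.minAreaRect((Q[:,:2]*1000).astype(np.float32)),Q.max(0))
print(camera_info("wrist"))
E
```

```text
fan side 1423 ((509.3381652832031, -329.73974609375), (155.29931640625, 133.7040252685547), 11.424659729003906)
fan scene 551 ((516.8926391601562, -327.77386474609375), (156.70394897460938, 131.23748779296875), 11.264819145202637)
 tall 866 ((452.80352783203125, -340.42822265625), (264.9961853027344, 113.21784973144531), 11.090885162353516) [ 0.59115193 -0.26002603  0.17340487]
lamp side 1089 ((581.3349609375, -0.9662094116210938), (138.68162536621094, 150.50401306152344), 86.031005859375)
lamp scene 1804 ((588.2732543945312, 2.41021728515625), (131.60655212402344, 156.11495971679688), 85.17849731445312)
 tall 4761 ((569.5695190429688, -14.962631225585938), (135.7333984375, 321.5146484375), 83.983154296875) [0.73224482 0.06903497 0.62229931]
{'fx': 333.60427506377283, 'fy': 333.60427506377283, 'cx': 315.632211185076, 'cy': 201.0692400996916, 'distortion': array([-0.06227507,  0.        ,  0.        ,  0.        ,  0.        ]), 'tool_from_camera': array([[-3.48594884e-05,  9.56764276e-01,  2.90864435e-01,
         7.77955531e-02],
       [ 9.99999691e-01,  2.61888883e-04, -7.41604762e-04,
        -7.02538113e-04],
       [-7.85715105e-04,  2.90864319e-01, -9.56763989e-01,
        -1.81381837e-01],
       [ 0.00000000e+00,  0.00000000e+00,  0.00000000e+00,
         1.00000000e+00]])}
```

Emit:
jog_arm --rows '[0,-34,-6,0,0,0,-34,-6,0,0,0,-34,-6,0,0,0,-34,-6,0,0,0,-34,-6,0,0,0,-34,-6,0,0,0,-34,-6,0,0,0,-34,-6,0,0,0,-34,-6,0,0,0,-34,-6,0,0,0,0,0,0,-8,0,0,0,0,-8,0,0,0,0,-8,0,0,0,0,-8,0,0,0,0,-8,0,0,0,0,-8,0,0,0,0,-8,0,0,0,0,-8]'

```text
time: 1.9
tool_pos: [0.4648, -0.3398, 0.2041]
tool_rot: [3.141, -0.001, 2.694]
contact_force: [1.3, -0.1, 0.6]
opening: 0.0004
```

Emit:
jog_arm --rows '[0,0,0,0,-8,0,0,0,0,-8,0,0,0,0,-8,0,0,0,0,-8,0,0,0,0,-5.3,0,0,0,0,0,0,0,0,0,0]'

```text
time: 2.6
tool_pos: [0.4649, -0.3399, 0.2043]
tool_rot: [3.141, -0.0, -2.947]
contact_force: [1.0, 0.1, 0.4]
opening: 0.0005
```

```bash
cat >> h.py <<'E'
from scipy.spatial.transform import Rotation as R
def wrist(tag,lo,hi,z):
    o=observe();p,d=read_camera("wrist");cv2.imwrite(f'pics/{tag}.png',p[:,:,::-1]);i=camera_info("wrist")
    T=np.eye(4);T[:3,:3]=R.from_euler('xyz',o['tool_rot']).as_matrix();T[:3,3]=o['tool_pos'];i['extrinsics']=T@np.array(i['tool_from_camera'])
    print(o['time'],o['tool_pos'].round(4),np.degrees(o['tool_rot']).round(2),o['contact_force'].round(2),o['opening'],o['qpos'].round(2))
    m=cv2.inRange(cv2.cvtColor(p,cv2.COLOR_RGB2HSV),lo,hi);k,l,s,ce=cv2.connectedComponentsWithStats(m)
    for j in range(1,k):
        if s[j,4]>100:
            a=np.argwhere(l==j);a=a[d[tuple(a.T)]>0];P=np.array([world(0,(x,y),depth=float(d[y,x]),info=i) for y,x in a])
            zt=np.median(P[P[:,2]>np.median(P[:,2])][:,2]);t=P[abs(P[:,2]-zt)<.004]
            c=cv2.minEnclosingCircle((t[:,:2]*1000).astype(np.float32))
            print(s[j],ce[j].round(),'ray',world(0,ce[j],z=z,info=i).round(4),'top',t.mean(0).round(4),'z',zt.round(4),'circ',c,
              'tool delta mm',(T[:3,:3].T@(np.r_[c[0],zt*1000]-T[:3,3]*1000)).round(1))
E
python3 -c "
from h import *
wrist('w1',(50,120,40),(80,255,255),.043)"
```

```text
2.6 [ 0.4649 -0.3399  0.2043] [ 1.7997e+02 -2.0000e-02 -1.6885e+02] [0.97 0.1  0.38] 0.000543055350734518 [-0.76  0.44  1.38  0.    1.33 -2.53]
[ 105   11   38   36 1041] [123.  28.] ray [ 0.3549 -0.5514  0.043 ] top [ 0.3546 -0.5533  0.0443] z 0.0448 circ ((354.4173889160156, -554.0792846679688), 15.89122200012207) tool delta mm [ 149.8 -188.9  159.5]
[304 167  29  30 670] [318. 181.] ray [ 0.4673 -0.3376  0.043 ] top [ 0.4671 -0.3377  0.0444] z 0.0449 circ ((467.7369079589844, -337.67333984375), 15.610641479492188) tool delta mm [ -3.3   1.5 159.4]
```

View pics/w1.png

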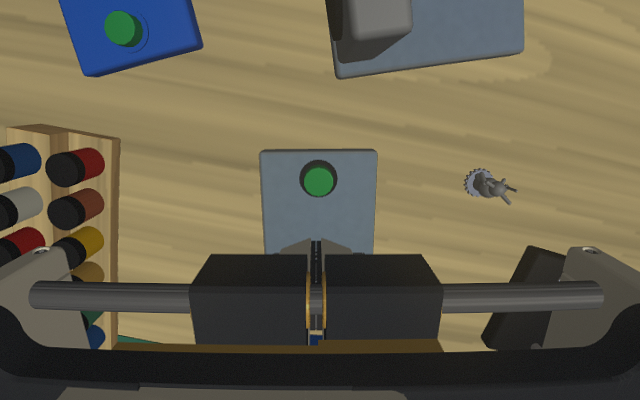

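The view shows the fan's green cap at (318,181), the foot square to the jaws, and the path down clear. The depth puts the cap at 44 mm with a 15.6 mm radius, which fits. I'll centre on it and go down.

Emit:
jog_arm --rows '[0,-3,1.5,0,0,0,0,0,30,0,0,0,0,30,0,0,0,0,30,0,0,0,0,30,0,0,0,0,15,0,0,0,0,10,0,0,0,0,5,0,0,0,0,0,0,0,0,0,0,0]'

```text
time: 3.65
tool_pos: [0.4682, -0.3383, 0.0555]
tool_rot: [-3.14, 0.001, -2.944]
contact_force: [0.5, 0.5, -0.3]
opening: 0.0002
```

Emit:
jog_arm --rows '[0,0,0,2,0,0,0,0,2,0,0,0,0,2,0,0,0,0,1,0,0,0,0,1,0,0,0,0,1,0,0,0,0,1,0,0,0,0,1,0,0,0,0,0,0,0,0,0,0,0]'

```text
time: 4.65
tool_pos: [0.4677, -0.3379, 0.0436]
tool_rot: [3.142, 0.0, -2.944]
contact_force: [-0.4, 0.5, -0.6]
opening: 0.0004
```

Emit:
jog_arm --rows '[0,0,0,1,0,0,0,0,1,0,0,0,0,1,0,0,0,0,1,0,0,0,0,1,0,0,0,0,1,0,0,0,0,1,0,0,0,0,1,0,0,0,0,1,0,0,0,0,0,0,0,0,0,0,0]'

```text
time: 5.75
tool_pos: [0.4677, -0.3379, 0.0346]
tool_rot: [3.142, 0.0, -2.944]
contact_force: [-0.2, -1.1, -0.2]
opening: 0.0008
```

Emit:
jog_arm --rows '[0,0,0,1,0,0,0,0,1,0,0,0,0,0,0]'

```text
time: 6.05
tool_pos: [0.4676, -0.3378, 0.0325]
tool_rot: [3.141, -0.0, -2.944]
contact_force: [0.6, -0.0, -0.2]
opening: 0.0003
```

```bash
python3 -c "
from h import *
wrist('w2',(50,120,40),(80,255,255),.036)"
```

```text
6.05 [ 0.4676 -0.3378  0.0325] [ 179.99   -0.   -168.7 ] [ 0.56 -0.03 -0.17] 0.0003366880385854372 [-0.76  0.62  1.59  0.    0.94 -2.53]
[ 291  215   55   58 1030] [320. 233.] ray [ 0.461  -0.3377  0.036 ] top [ 0.458  -0.3389  0.0441] z 0.0447 circ ((463.7506103515625, -337.9843444824219), 15.12995719909668) tool delta mm [  3.8   0.6 -12.2]
```

View pics/w2.png

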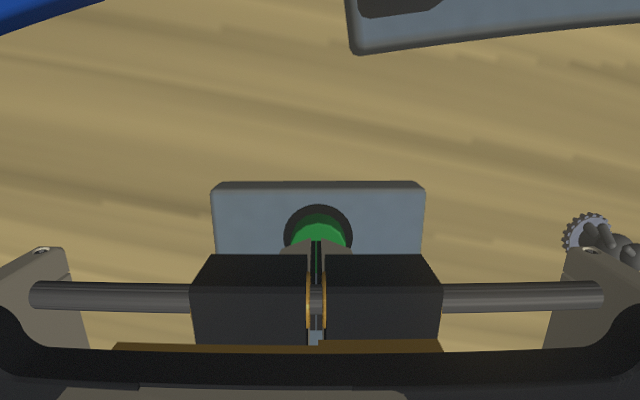

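```bash
python3 - <<'E'
from h import *
o=observe();p,d=read_camera("wrist");i=camera_info("wrist")
T=np.eye(4);T[:3,:3]=R.from_euler('xyz',o['tool_rot']).as_matrix();T[:3,3]=o['tool_pos'];i['extrinsics']=T@np.array(i['tool_from_camera'])
for u,v in((320,205),(320,215),(320,225),(310,235),(330,235),(320,245),(300,245),(335,250),(260,220),(260,150)):print(u,v,p[v,u],d[v,u],world(0,(u,v),depth=float(d[v,u]),info=i).round(4))
p,d=read_camera("side");c=p[200:320,260:420,::-1];cv2.imwrite('pics/s2.png',cv2.resize(c,None,fx=5,fy=5,interpolation=cv2.INTER_CUBIC))
E
```

```text
320 205 [37 37 35] 0.19379008 [ 0.4468 -0.3402  0.0292]
320 215 [33 62 38] 0.19198535 [ 0.4517 -0.3393  0.0326]
320 225 [ 47 122  62] 0.18055266 [ 0.4531 -0.3391  0.0449]
310 235 [ 45 119  62] 0.18310793 [ 0.4602 -0.3433  0.0441]
330 235 [ 45 120  59] 0.1832645 [ 0.4582 -0.3325  0.044 ]
320 245 [24 27 26] 0.16590548 [ 0.4573 -0.3385  0.0615]
300 245 [85 82 73] 0.16278441 [ 0.458  -0.3484  0.0644]
335 250 [84 82 72] 0.15608567 [ 0.4542 -0.3321  0.0712]
260 220 [ 98 111 118] 0.19984138 [ 0.4641 -0.3734  0.0261]
260 150 [159 143 101] 0.21210603 [ 0.4268 -0.383   0.0016]
```

View pics/s2.png

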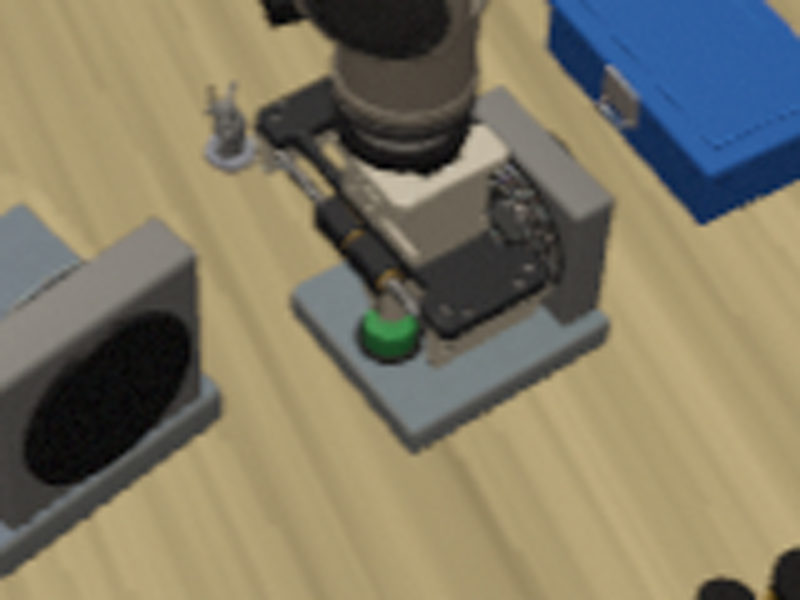

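The cap still reads 44 mm and there is no force. The cap also stays visible under the finger, so the closed tips end above the stated TCP. I'll keep going slowly by force and cap height.

Emit:
jog_arm --rows '[0,0,0,1,0,0,0,0,1,0,0,0,0,1,0,0,0,0,0,0]'

```text
time: 6.6
tool_pos: [0.4676, -0.3378, 0.0294]
tool_rot: [3.141, -0.0, -2.944]
contact_force: [0.2, 0.5, 0.2]
opening: 0.0003
```

```bash
cat >> h.py <<'E'
def cap(lo,hi):
    o=observe();p,d=read_camera("wrist");i=camera_info("wrist")
    T=np.eye(4);T[:3,:3]=R.from_euler('xyz',o['tool_rot']).as_matrix();T[:3,3]=o['tool_pos'];i['extrinsics']=T@np.array(i['tool_from_camera'])
    m=cv2.erode(cv2.inRange(cv2.cvtColor(p,cv2.COLOR_RGB2HSV),lo,hi),np.ones((3,3)))
    P=np.array([world(0,(x,y),depth=float(d[y,x]),info=i) for y,x in np.argwhere(m) if x>200])
    P=P[np.linalg.norm(P[:,:2]-o['tool_pos'][:2],axis=1)<.03]
    print(o['time'],o['tool_pos'].round(4),o['contact_force'].round(2),'cap z pct',len(P),np.percentile(P[:,2],[50,70,90]).round(4))
    q=[world(0,(x,y),depth=float(d[y,x]),info=i) for x,y in((318,236),(318,240),(318,244),(318,248),(318,252),(318,256),(318,262))];print(np.round(q,4)[:,2])
E
python3 -c "
from h import *
cap((50,120,40),(80,255,255))"
```

```text
6.6 [ 0.4676 -0.3378  0.0294] [0.23 0.54 0.18] cap z pct 624 [0.0441 0.0445 0.045 ]
[0.045  0.0454 0.0561 0.0615 0.0669 0.0717 0.0764]
```

Emit:
jog_arm --rows '[0,0,0,1,0,0,0,0,1,0,0,0,0,1,0,0,0,0,0,0]'

```text
time: 7.05
tool_pos: [0.4676, -0.3379, 0.0265]
tool_rot: [3.141, -0.0, -2.944]
contact_force: [0.8, 0.1, -0.3]
opening: 0.0007
```

```bash
python3 -c "
from h import *
cap((50,120,40),(80,255,255))"
```

```text
7.05 [ 0.4676 -0.3379  0.0265] [ 0.8   0.07 -0.31] cap z pct 566 [0.044  0.0444 0.045 ]
[0.0442 0.0447 0.0534 0.0584 0.0638 0.0679 0.0738]
```

```bash
python3 - <<'E'
from h import *
p,d=read_camera("wrist");i=camera_info("wrist");i['extrinsics']=i['tool_from_camera']
for u in(300,310,325,335):
  for v in(236,242,246,250,256,262,270):
    print(u,v,p[v,u],(world(0,(u,v),depth=float(d[v,u]),info=i)*1000).round(1))
cv2.imwrite('pics/w3.png',cv2.resize(p[190:350,210:430,::-1],None,fx=3.6,fy=3.6,interpolation=cv2.INTER_CUBIC))
E
```

```text
300 236 [ 43 118  59] [ 10.   -9.1 -16.9]
300 242 [84 78 71] [ 10.7  -8.6 -26.5]
300 246 [85 83 73] [ 11.6  -8.3 -33.2]
300 250 [84 80 72] [ 12.2  -8.  -39.1]
300 256 [26 27 27] [ 37.3  -5.1 -96.2]
300 262 [23 24 27] [ 36.8  -4.9 -98.8]
300 270 [23 23 26] [  37.1   -4.7 -103.9]
310 236 [ 39 117  57] [ 10.5  -3.7 -18.1]
310 242 [88 84 75] [ 11.2  -3.6 -27.5]
310 246 [85 82 73] [ 11.2  -3.5 -32.3]
310 250 [73 70 63] [ 11.7  -3.4 -38. ]
310 256 [60 58 53] [ 10.9  -3.3 -42.5]
310 262 [45 46 41] [ 10.4  -3.2 -47.6]
310 270 [40 41 38] [ 10.2  -3.1 -54.6]
325 236 [ 45 120  61] [ 10.2   4.2 -17.4]
325 242 [87 84 74] [ 11.7   3.9 -28.7]
325 246 [84 80 72] [ 11.8   3.8 -33.7]
325 250 [84 81 73] [ 11.6   3.7 -37.7]
325 256 [32 33 32] [ 37.4   2.  -96.2]
325 262 [29 31 29] [ 37.1   1.9 -99.4]
325 270 [29 31 30] [  36.2    1.8 -102.2]
335 236 [ 44 120  59] [ 10.1   9.5 -17.3]
335 242 [ 61 107  63] [  7.2   9.5 -18.4]
335 246 [86 82 73] [ 11.8   8.6 -33.7]
335 250 [85 82 73] [ 12.1   8.3 -38.8]
335 256 [27 28 28] [ 37.4   4.8 -96.4]
335 262 [25 24 26] [  37.4    4.6 -100. ]
335 270 [28 32 30] [  38.     4.3 -105.5]
```

View pics/w3.png

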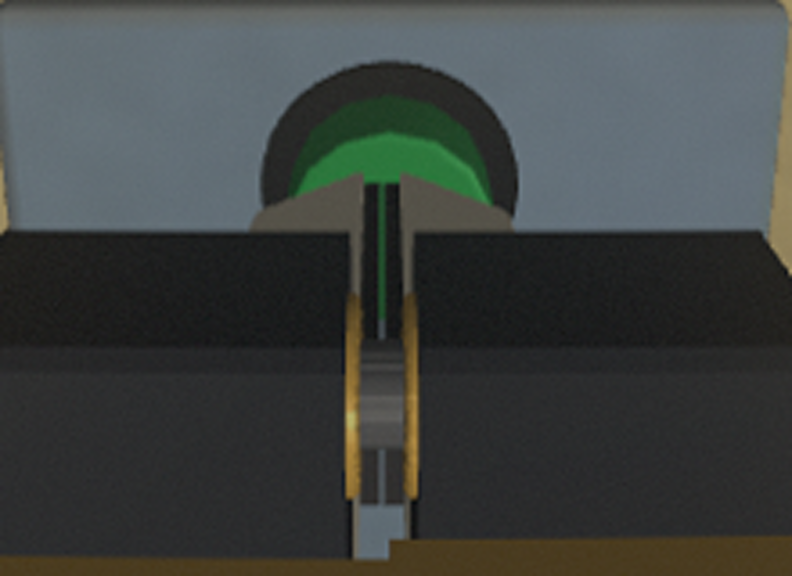

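The finger faces end about 22 mm behind the reported TCP, so the tips are near z 0.048 and still above the cap. I'll continue in small steps.

Emit:
jog_arm --rows '[0,0,0,1,0,0,0,0,1,0,0,0,0,0,0]'

```text
time: 7.45
tool_pos: [0.4676, -0.3378, 0.0245]
tool_rot: [3.141, -0.0, -2.944]
contact_force: [1.3, -0.0, 0.2]
opening: 0.0004
```

Emit:
jog_arm --rows '[0,0,0,1,0,0,0,0,1,0,0,0,0,0,0]'

```text
time: 7.75
tool_pos: [0.4676, -0.3379, 0.0225]
tool_rot: [3.141, -0.0, -2.944]
contact_force: [-0.2, -0.3, 0.1]
opening: 0.0006
```

```bash
python3 -c "
from h import *
cap((50,120,40),(80,255,255))"
```

```text
7.75 [ 0.4676 -0.3379  0.0225] [-0.17 -0.34  0.07] cap z pct 435 [0.0439 0.0443 0.0449]
[0.0451 0.0456 0.0496 0.0555 0.0604 0.0641 0.0698]
```

Emit:
jog_arm --rows '[0,0,0,1,0,0,0,0,1,0,0,0,0,0,0]'

```text
time: 8.1
tool_pos: [0.4678, -0.338, 0.0207]
tool_rot: [-3.141, 0.0, -2.944]
contact_force: [-0.4, -0.9, 0.7]
opening: 0.0005
```

Emit:
jog_arm --rows '[0,0,0,1,0,0,0,0,1,0,0,0,0,0,0]'

```text
time: 8.4
tool_pos: [0.4678, -0.338, 0.0186]
tool_rot: [-3.141, 0.0, -2.944]
contact_force: [-0.2, -0.1, 1.6]
opening: 0.0006
```

```bash
python3 -c "
from h import *
cap((50,120,40),(80,255,255))"
```

```text
8.4 [ 0.4678 -0.338   0.0186] [-0.17 -0.12  1.6 ] cap z pct 362 [0.0413 0.0417 0.0422]
[0.0413 0.0422 0.0462 0.0509 0.0558 0.0604 0.0657]
```

The cap has sunk 2.6 mm, so contact was at TCP 0.0212, an offset of about 22 mm. Another 6 mm should bottom it.

Emit:
jog_arm --rows '[0,0,0,1,0,0,0,0,1,0,0,0,0,1,0,0,0,0,1,0,0,0,0,1,0,0,0,0,1,0,0,0,0,0,0]'

```text
time: 9.15
tool_pos: [0.4677, -0.338, 0.0126]
tool_rot: [-3.141, 0.0, -2.944]
contact_force: [0.1, 0.0, 3.2]
opening: 0.0004
```

```bash
python3 -c "
from h import *
cap((50,120,40),(80,255,255))"
```

```text
9.15 [ 0.4677 -0.338   0.0126] [0.07 0.03 3.19] cap z pct 315 [0.0354 0.0358 0.0364]
[0.0364 0.036  0.0396 0.0444 0.0504 0.0545 0.06  ]
```

Emit:
jog_arm --rows '[0,0,0,-2,0,0,0,0,-3,0,0,0,0,-10,0,0,0,0,-30,0,0,0,0,-40,0,0,0,0,-40,0,0,0,0,-40,0,0,0,0,-25,0,0,0,0,0,0,0,0,0,0,0]'

```text
time: 10.2
tool_pos: [0.4675, -0.3378, 0.2031]
tool_rot: [-3.141, 0.0, -2.944]
contact_force: [0.0, -0.1, -1.1]
opening: 0.0003
```

```bash
python3 -c "
from h import *
wrist('w4',(50,120,40),(80,255,255),.036)"
```

```text
10.2 [ 0.4675 -0.3378  0.2031] [-1.7996e+02  3.0000e-02 -1.6870e+02] [ 0.03 -0.05 -1.11] 0.0002736147166275795 [-0.76  0.44  1.38  0.    1.32 -2.53]
[ 102    7   39   36 1057] [121.  24.] ray [ 0.3543 -0.5554  0.036 ] top [ 0.3547 -0.5534  0.0443] z 0.0448 circ ((354.60675048828125, -554.3515625), 16.068632125854492) tool delta mm [ 153.3 -190.1  158.4]
[303 163  29  29 653] [317. 177.] ray [ 0.4674 -0.3376  0.036 ] top [ 0.4672 -0.3377  0.0371] z 0.0376 circ ((467.5962219238281, -337.59869384765625), 15.563173294067383) tool delta mm [ -0.    0.3 165.5]
[116 333  42   9 151] [131. 339.] ray [ 0.7234 -0.5315  0.036 ] top [ 0.7534 -0.5474  0.0047] z 0.0052 circ ((753.505859375, -540.5195922851562), 30.343175888061523) tool delta mm [-240.6 -254.7  198.2]
```

The fan cap now stands at 37.6 mm, down 7.3 mm and locked, and its position is unchanged. On to the lamp.

Emit:
jog_arm --rows '[0,-15.5,36,0,0,0,-15.5,36,0,0,0,-15.5,36,0,0,0,-15.5,36,0,0,0,-15.5,36,0,0,0,-15.5,36,0,0,0,-15.5,36,0,0,0,-15.5,36,0,0,0,-15.5,36,0,0,0,0,0,0,8,0,0,0,0,8,0,0,0,0,0,0,0,0,0,0]'

```text
time: 11.55
tool_pos: [0.5404, 0.0071, 0.2016]
tool_rot: [3.142, -0.002, 3.063]
contact_force: [0.2, 0.5, -0.5]
opening: 0.0005
```

```bash
python3 -c "
from h import *
wrist('w5',(22,140,90),(34,255,255),.043)"
```

```text
11.55 [0.5404 0.0071 0.2016] [ 1.7999e+02 -1.2000e-01  1.7550e+02] [ 0.17  0.45 -0.47] 0.0005351941907325294 [-0.13  0.37  1.48 -0.    1.29 -1.62]
[301 162  30  32 719] [316. 178.] ray [0.5385 0.0062 0.043 ] top [0.5391 0.0061 0.0445] z 0.0449 circ ((539.4603271484375, 6.055596828460693), 15.438765525817871) tool delta mm [  0.5  -1.1 156.6]
```

View pics/w5.png

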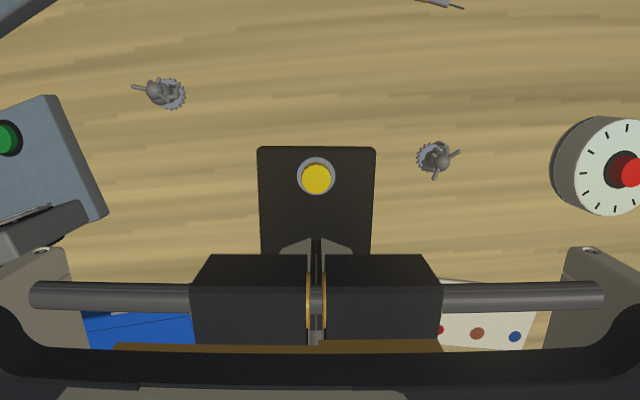

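The view shows the yellow cap centred at (316,178), 44.9 mm high, with clear room around it and the goblins well to the sides. I'll press it the same way, with contact expected at TCP 0.021.

Emit:
jog_arm --rows '[0,0.5,-1,0,0,0,0,0,40,0,0,0,0,40,0,0,0,0,40,0,0,0,0,30,0,0,0,0,15,0,0,0,0,8,0,0,0,0,0,0,0,0,0,1,0,0,0,0,1,0,0,0,0,1,0,0,0,0,1,0,0,0,0,1,0,0,0,0,1,0,0,0,0,0,0]'

```text
time: 13.1
tool_pos: [0.5403, 0.0062, 0.0235]
tool_rot: [3.142, -0.0, 3.06]
contact_force: [-0.5, -0.0, 0.3]
opening: 0.0003
```

```bash
python3 -c "
from h import *
cap((22,140,70),(34,255,255))"
```

```text
13.1 [0.5403 0.0062 0.0235] [-0.47 -0.03  0.32] cap z pct 805 [0.0432 0.0441 0.0448]
[0.0442 0.0445 0.0511 0.0558 0.0605 0.0644 0.0707]
```

Emit:
jog_arm --rows '[0,0,0,1,0,0,0,0,1,0,0,0,0,1,0,0,0,0,1,0,0,0,0,1,0,0,0,0,1,0,0,0,0,1,0,0,0,0,1,0,0,0,0,1,0,0,0,0,1,0,0,0,0,1,0,0,0,0,0,0,0,0,0,0,0]'

```text
time: 14.45
tool_pos: [0.5404, 0.0061, 0.0127]
tool_rot: [-3.142, 0.0, 3.06]
contact_force: [-0.7, 0.1, 3.9]
opening: 0.0004
```

```bash
python3 -c "
from h import *
cap((22,140,70),(34,255,255))"
```

```text
14.45 [0.5404 0.0061 0.0127] [-0.68  0.05  3.91] cap z pct 497 [0.0353 0.0358 0.0363]
[0.036  0.0362 0.0398 0.0458 0.05   0.0538 0.0605]
```

Emit:
jog_arm --rows '[0,0,0,-2,0,0,0,0,-3,0,0,0,0,-10,0,0,0,0,-30,0,0,0,0,-40,0,0,0,0,-40,0,0,0,0,-40,0,0,0,0,-25,0,0,0,0,0,0,0,0,0,0,0]'

```text
time: 15.5
tool_pos: [0.5403, 0.0062, 0.2032]
tool_rot: [-3.142, 0.001, 3.06]
contact_force: [-0.6, -0.5, -0.7]
opening: 0.0003
```

```bash
python3 -c "
from h import *
wrist('w6',(22,140,90),(34,255,255),.036)"
```

```text
15.5 [0.5403 0.0062 0.2032] [-1.800e+02  6.000e-02  1.753e+02] [-0.59 -0.47 -0.7 ] 0.0002593927670499195 [-0.13  0.37  1.49  0.    1.28 -1.62]
[303 162  28  29 656] [317. 176.] ray [0.5392 0.0062 0.036 ] top [0.5393 0.0061 0.0372] z 0.0377 circ ((539.6450805664062, 5.998667240142822), 15.407115936279297) tool delta mm [  0.8  -0.2 165.5]
```

The lamp cap is down at 37.7 mm and its position is unchanged. Next is the timer.

Emit:
jog_arm --rows '[0,0.6,37,0,0,0,0.6,37,0,0,0,0.6,37,0,0,0,0.6,37,0,0,0,0.6,37,0,0,0,0.6,37,0,0,0,0.6,37,0,0,0,0.6,37,0,0,0,0.6,37,0,0,0,0,0,0,0,0,0,0,0,0]'

```text
time: 16.65
tool_pos: [0.5614, 0.3386, 0.2005]
tool_rot: [-3.139, -0.003, 3.061]
contact_force: [0.8, -0.9, 0.1]
opening: 0.0004
```

```bash
python3 -c "
from h import *
wrist('w7',(0,150,90),(8,255,255),.063)"
```

```text
16.65 [0.5614 0.3386 0.2005] [-1.7987e+02 -1.7000e-01  1.7539e+02] [ 0.77 -0.92  0.09] 0.00044874058256187964 [ 0.43  0.59  1.12 -0.    1.43 -1.06]
[300 159  32  33 808] [315. 175.] ray [0.5524 0.3376 0.063 ] top [0.5524 0.3375 0.0644] z 0.0649 circ ((552.8204956054688, 337.53094482421875), 15.620474815368652) tool delta mm [  8.   -1.5 135.6]
```

View pics/w7.png

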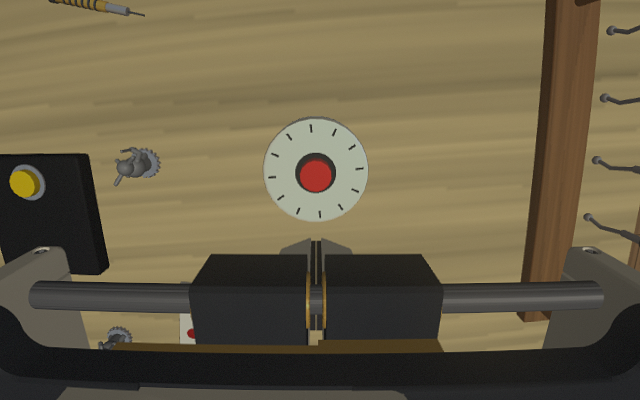

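The red cap is at (315,175), centred on the drum and 64.9 mm high as read; the rack is over 200 mm away. I'll centre on it and go down, with contact expected at TCP 0.041.

Emit:
jog_arm --rows '[0,8,-1.5,0,0,0,0,0,40,0,0,0,0,40,0,0,0,0,40,0,0,0,0,20,0,0,0,0,10,0,0,0,0,5,0,0,0,0,0,0,0,0,0,1,0,0,0,0,1,0,0,0,0,0,0]'

```text
time: 17.8
tool_pos: [0.5545, 0.3378, 0.0464]
tool_rot: [3.141, 0.001, 3.06]
contact_force: [0.1, -0.7, 0.8]
opening: 0.0006
```

```bash
python3 -c "
from h import *
cap((0,150,60),(8,255,255))"
```

```text
17.8 [0.5545 0.3378 0.0464] [ 0.09 -0.65  0.8 ] cap z pct 722 [0.0642 0.0645 0.0651]
[0.0646 0.064  0.0744 0.0783 0.0844 0.0882 0.0936]
```

Emit:
jog_arm --rows '[0,2,0,0,0,0,0,0,1,0,0,0,0,1,0,0,0,0,1,0,0,0,0,1,0,0,0,0,1,0,0,0,0,1,0,0,0,0,1,0,0,0,0,1,0,0,0,0,1,0,0,0,0,1,0,0,0,0,1,0,0,0,0,1,0,0,0,0,1,0,0,0,0,0.8,0,0,0,0,0,0,0,0,0,0,0]'

```text
time: 19.55
tool_pos: [0.5522, 0.3378, 0.0319]
tool_rot: [3.142, 0.0, 3.06]
contact_force: [-1.7, -1.0, 3.7]
opening: 0.0006
```

```bash
python3 -c "
from h import *
cap((0,150,60),(8,255,255))"
```

```text
19.55 [0.5522 0.3378 0.0319] [-1.68 -1.01  3.72] cap z pct 277 [0.0546 0.0551 0.0555]
[0.055  0.0557 0.0593 0.0642 0.0691 0.0737 0.08  ]
```

Emit:
jog_arm --rows '[0,0,0,-2,0,0,0,0,-3,0,0,0,0,-10,0,0,0,0,-30,0,0,0,0,-40,0,0,0,0,-40,0,0,0,0,-40,0,0,0,0,0,0,0,0,0,0,0]'

```text
time: 20.5
tool_pos: [0.5526, 0.338, 0.1983]
tool_rot: [3.14, 0.002, 3.06]
contact_force: [0.5, 0.9, -0.9]
opening: 0.0003
```

```bash
python3 -c "
from h import *
wrist('w8',(0,150,90),(8,255,255),.056)
for n in('scene','side'):
    p,d=read_camera(n);cv2.imwrite(f'pics/{n}9.png',p[:,:,::-1])
    b=cv2.imread(f'pics/{n}0.png');q=cv2.absdiff(b,p[:,:,::-1]).max(2);m=cv2.morphologyEx((q>40).astype(np.uint8),cv2.MORPH_OPEN,np.ones((3,3)))
    k,l,s,c=cv2.connectedComponentsWithStats(m);print(n,[tuple(s[j]) for j in range(1,k) if s[j,4]>8])
"
```

```text
20.5 [0.5526 0.338  0.1983] [1.7993e+02 1.4000e-01 1.7530e+02] [ 0.55  0.86 -0.86] 0.0002681818302103533 [ 0.43  0.58  1.16 -0.    1.4  -1.06]
[301 167  31  31 764] [316. 182.] ray [0.5523 0.3376 0.056 ] top [0.5523 0.3375 0.0571] z 0.0576 circ ((552.79248046875, 337.3468933105469), 15.696599960327148) tool delta mm [  0.   -0.8 140.7]
scene [(np.int32(374), np.int32(0), np.int32(9), np.int32(12), np.int32(45)), (np.int32(391), np.int32(0), np.int32(7), np.int32(12), np.int32(76)), (np.int32(424), np.int32(1), np.int32(14), np.int32(19), np.int32(165)), (np.int32(476), np.int32(0), np.int32(10), np.int32(8), np.int32(70)), (np.int32(540), np.int32(0), np.int32(6), np.int32(6), np.int32(29)), (np.int32(410), np.int32(12), np.int32(13), np.int32(12), np.int32(107)), (np.int32(501), np.int32(13), np.int32(26), np.int32(26), np.int32(225)), (np.int32(396), np.int32(18), np.int32(13), np.int32(14), np.int32(106)), (np.int32(552), np.int32(21), np.int32(8), np.int32(19), np.int32(130)), (np.int32(504), np.int32(44), np.int32(9), np.int32(11), np.int32(77)), (np.int32(518), np.int32(45), np
[... 2895 characters left out ...]
2(58), np.int32(3), np.int32(6), np.int32(18)), (np.int32(299), np.int32(67), np.int32(3), np.int32(3), np.int32(9)), (np.int32(284), np.int32(70), np.int32(3), np.int32(3), np.int32(9)), (np.int32(279), np.int32(72), np.int32(21), np.int32(14), np.int32(220)), (np.int32(295), np.int32(96), np.int32(4), np.int32(6), np.int32(22)), (np.int32(295), np.int32(142), np.int32(6), np.int32(6), np.int32(30)), (np.int32(166), np.int32(181), np.int32(12), np.int32(25), np.int32(183)), (np.int32(154), np.int32(187), np.int32(9), np.int32(6), np.int32(43)), (np.int32(130), np.int32(194), np.int32(11), np.int32(14), np.int32(95)), (np.int32(120), np.int32(202), np.int32(25), np.int32(19), np.int32(221))]
```

View pics/scene9.png

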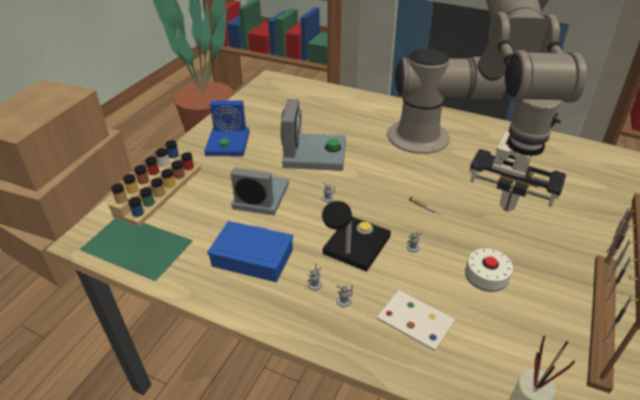

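The timer cap is down 7.3 mm (64.9 to 57.6). In the image comparison only the arm and the pressed caps have changed, and all four goblins are standing. The gripper is clear at about 0.2 m.

```bash
python3 -c "
from cell import *
print(hand_in())"
```

```text
the job is handed in; nothing more can be done
None
```

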